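# Return a used sample case through the flap of the lab returns box

### The job

Without picking it up, push the flat white oblong sample case across the steel deck with your fingertips, into line with the doorway and on through the hanging flap, until it drops into the returns bin behind. Then draw your fingers back out so that the flap swings shut. Do not lift the case, and leave everything else where it stands.

Things in the scene. Friction and masses are not known exactly. Their poses are not given: they have to be found in the camera images.
- returns_box: fixed bench-top returns box of bare steel. Origin: on the bench surface straight below the closed flap, on the doorway's centre line. +x leads through the flap into the bin, +y is to the left of that, z up (the other points share these axes; sizes in mm). Flat loading deck: top at z = 80, x from -230 to +26, y from -140 to +160
- doorway (a point): deck top in the middle of the doorway, straight below the closed flap. Doorway: 66 mm wide between two posts (10 deep, 8 wide, 64 high above the deck); outside the posts, low panels 26 high reach 101 mm to either side
- crossbar (a point): middle of the doorway's fixed crossbar, 8 mm thick, and the flap's hinge axis; 56 mm above the deck, 52 mm free below the bar
- fence (a point): middle of the top edge of the straight fence's face: 14 mm high, running along box x from -215 to 0, face at y = -30 looking to +y. Opposite it a cheek, also 14 high, has its face at y = +30 from x = -20 to 0 and flares out to about y = +48 at x = -50. A case slid along the fence goes straight through the doorway, with 10 mm to spare
- lip (a point): middle of the deck's straight far edge, 26 mm past the flap; the bin begins here
- bin (a point): middle of the floor of the open-topped bin, floor 6 mm above the bench (74 below the deck); inside it is 170 mm along x and about 152 mm along y, walls up to 84 mm above the bench
- flap_plate (a joint): angle (rad) of the thin aluminium flap, 56 mm wide, 3 thick, hung from the crossbar, its lower edge 5 mm above the deck. 0 = shut (hanging plumb), grows to 1.45 as its lower edge swings inwards, +x of the box; it does not open outwards. 20 g, no spring: pushed open by whatever slides against it, falls shut by itself when nothing holds it
- case: the flat white plastic sample case with a grey seam: 80 mm long (its x), 50 wide (its y), 26 tall, about 140 g, its weight in the middle. Origin: centre of its underside. Starts flat on the deck, on the fence's +y side, turned up to 0.35 rad from the box's x. It tips into the bin once its middle is past the lip (rear end 10 to 14 mm short of the flap)
- case_center (a point): the middle of the case, 13 mm above its underside
- tin: round aluminium tin, 44 mm across, 26 mm tall, standing on the deck on the far side of the fence (box -y side); bystander, leave alone. Origin: centre of its underside
- cuvette_box: small square white box, 40 x 40 x 26 mm, standing on the deck beside the tin; bystander, leave alone. Origin: centre of its underside
- beaker: glass beaker, 68 mm across, 90 mm tall, on the bench; bystander. Origin: centre of its underside
- mortar: white ceramic mortar bowl, 130 mm across, 75 mm tall, on the bench; bystander. Origin: centre of its underside
- amber_jar: amber jar with black cap, 56 mm across, 85 mm tall, on the bench; bystander. Origin: centre of its underside
- rinse_bottle: white plastic bottle, 64 mm across, 160 mm tall, on the bench; bystander. Origin: centre of its underside
- flask: conical glass flask, 76 mm across at the foot, 108 mm tall, on the bench; bystander. Origin: centre of its underside

How it is judged:
On the way, in this order (a step that is already met when the one before it is completed fails the run):
1. the flap is pushed open (value of joint flap_plate above 0.35 rad), for 0.1 s.
2. the case is through the flap and in the bin (x of case_center in the frame of returns_box between 0.026 and 0.196 m and y of case_center in the frame of returns_box between -0.076 and 0.076 m and z of case_center in the frame of returns_box below 0.07 m), for 0.1 s.
At the end, for the whole second after the job is handed in: the case lies or leans at rest (under 20 mm/s) in the bin behind the flap, its middle inside the bin's walls and at least 10 mm below the deck's level, and the flap hangs shut (within 0.06 rad) (all of step 2 and linear speed of case below 0.02 m/s and value of joint flap_plate below 0.06 rad); the robot touches nothing.
It fails at once if the case is lifted (its middle rises more than 15 mm above where it lay on the deck) (height (world z) of case_center above 0.108 m).
It fails at once if the tin or the small box on the deck is disturbed (moved more than 15 mm, or tipped) (distance of any of tin, cuvette_box from where it was at the start of the episode above 0.015 m or angle between any of tin, cuvette_box's own z axis and vertical above 0.3 rad).
It fails at once if a thing standing on the bench is disturbed (moved more than 15 mm, or tipped) (distance of any of beaker, mortar, amber_jar, rinse_bottle, flask from where it was at the start of the episode above 0.015 m or angle between any of beaker, mortar, amber_jar, rinse_bottle, flask's own z axis and vertical above 0.3 rad).
It also fails if it takes over 51 s, if anything falls off the work surface, if the arm or the gripper's body presses on something with over 40 N, if the wrist force passes 120 N, or if a joint passes its speed limit or range.

### The arm

A 6-joint arm with a two-finger parallel gripper is mounted at the origin on the work surface. World frame = base frame: x ahead of the robot, y to its left, z up, the work surface at z = 0. Lengths are in m, angles in rad, forces in N, time in s.
With the tool pointing down it reaches from about 0.275 to 0.725 m from the base axis. Payload 15.9 kg.
Tool frame: the origin (TCP) lies at the very end of the fingers, on their centre line; the grasp point (between the pads) lies 19 mm behind it; z points along the fingers, x is the direction in which the jaws open and shut, and the axes are right-handed (so a half turn about z gives the same grasp; the last joint's range is limited). The gripper opens to 85 mm and grips with 20 to 120 N. Pads are 22 mm wide; open, the fingers measure 114 mm over their backs; the gripper's body (76 mm by 85 mm) begins 54 mm behind the grasp point. The pads swing forward as they close: fully open they stand 13 mm farther back than shut.
Start: joints at [-1.333, 0.213, -0.034, 1.323, 0, 1.571], TCP at [0.118, -0.486, 0.231] pointing down, gripper open.
Joint ranges: [-2.98, 2.98], [-0.74, 1.72], [-1.14, 1.35], [-2.1, 2.04], [-1.57, 1.44], [-3.14, 3.14]. Speed limits (rad/s): [1.89, 1.89, 2.39, 2.57, 3.14, 3.14].

### API

Orientations are given as a rotation vector (axis times angle).
In Python, from rig import arm gives the robot as it stands.
- The arm moves only by the tool carry_out, never from a script. Its argument "targets" is a list of rows, each a list of 3 entries, a list of its own where there are three numbers: the gripper's target within -1 to 1 (fully open at 1, half-way at 0, shut at -1), then the shift along the tool's x, y, z in units of 30 mm (1.0 is 30 mm), then the turn, a rotation vector about the tool's x, y, z in units of 5 degrees (1.0 is 5 degrees). In form: [[grip, [dx, dy, dz], [rx, ry, rz]], ...]. A call has 1 to 8 rows; each row shifts and turns the commanded pose from where the row before left it, along the tool's axes as they then stand; what a row does not reach is not made up. A row lasts 1/12 s, in which the tool goes at most 41.7 mm and 7.16 degrees, less where a joint would pass 70% of its speed; a pose out of reach is approached as far as the arm can. A call is refused whole if a number of a shift passes 1 or a number of a turn 1, either way. A call with a gripper value outside its range is refused whole. The fingers move at their own pace and stop on an object; "squeeze" is the grip in N (left out, the last holds). Time passes only in rows, so rows that do not move let the fingers close. It gives the time, the measured TCP pose, the force and the opening at its end, in the units of the state.
- arm.observe(): the state, without advancing time (a new reading comes with each control period).
- arm.camera(name): name is "scene" or "top" or "wrist"; returns a dict with "image" (480x640x3 uint8, red, green, blue), "fx", "fy", "cx", "cy" (pixels), "origin" and "orientation" of the camera in the world. Camera axes: x right, y up, looking along -z (the intrinsics and any distortion apply to the point x, -y, -z); pixel columns grow to the right and rows downward; lengths in m; the calibration is good to about 2 mm. A picture is of the moment at which its call begins. There is no depth.
- arm.sign_off(): hands the job in, once; it reports no verdict.
Trained networks look in a picture, given as the dict that the camera call returned (one of the last four; its "shot" number tells which), for a name from the list of things; names that differ only in an ending like _2 or _b are one class to them, and where a whole thing is asked for, a point or a joint stands for the part that bears it (a point fixed in the world has none). Each returns a list of dicts, best first, with "p" (0 to 1); they miss things now and then, are a little off and sometimes report something else, mostly with a low value. They report only what shows in the picture. A call takes as long as a camera call.
- arm.cut_out(picture, label): "mask" (480x640 bool, what is visible of it).
- arm.place_of(picture, label): "centre" ([x, y, z] in m, in world coordinates, good to about 4 mm: a listed point, or the origin of a listed thing).
The state is a dict: "clock": time; "joint_positions": joint angles; "joint_vel": joint speeds; "joint_efforts": joint torques, N m; "ee_pos": TCP position; "eef_rot": TCP orientation; "wrist_force": force on the tool from outside, world axes, zero at the start; "wrist_torque": the same for the moment, N m; "finger_gap": opening from 0.0 (shut) to 1.0 (fully open).
Only numpy, scipy, OpenCV 4.12 (cv2) and the standard library are available. Lean on these libraries where they do the work, as an engineer would, in place of code of your own. Each camera call takes 0.05 s, during which the arm holds its last target.

## Working session

There is one attempt and no reset: what is moved stays moved. The work goes in short steps, Python scripts to look and compute and a tool call to move; the robot and the scene stay as the last step left them, time stands still between calls to the robot, and variables do not carry over. Pictures are saved under pics/ and viewed, and the job is handed in when it is done.

Besides the shell and the picture viewer there is one more tool, called after ">>>" as name(argument=value, ...), one argument or row to a line, values as JSON. carry_out: Moves the arm, as the interface text tells. Its arguments: {"type":"object","properties":{"targets":{"type":"array","items":{"type":"array"}},"squeeze":{"type":"number"}},"required":["targets"]}

```bash
ls; mkdir -p pics
cat > h.py <<'E'
import numpy as np, cv2
from rig import arm
from scipy.spatial.transform import Rotation as R
def save(p,n): cv2.imwrite('pics/'+n+'.png',p['image'][:,:,::-1])
def rot(o):
    o=np.array(o,float)
    return o if o.shape==(3,3) else (R.from_rotvec(o).as_matrix() if o.size==3 else R.from_quat(o).as_matrix())
def proj(p,X):
    c=rot(p['orientation']).T@(np.array(X,float)-np.array(p['origin']))
    return np.array([p['cx']+p['fx']*c[0]/-c[2], p['cy']-p['fy']*c[1]/-c[2]])
def ray(p,u,v,z):
    d=rot(p['orientation'])@np.array([(u-p['cx'])/p['fx'],-(v-p['cy'])/p['fy'],-1])
    o=np.array(p['origin']); return o+d*(z-o[2])/d[2]
E
python3 - <<'E'
from h import *
for n in ['top','scene']:
    p=arm.camera(n); save(p,n+'0'); print(n,{k:v for k,v in p.items() if k!='image'})
    for l in ['doorway','crossbar','fence','lip','bin','case','case_center','returns_box','tin','cuvette_box']:
        r=arm.place_of(p,l); print(l,[(x['p'],np.round(x['centre'],4).tolist()) for x in r[:2]])
print(arm.observe())
E
```

```text
pics
top {'fx': 551.8349966850066, 'fy': 551.8349966850066, 'cx': 320.30918224771, 'cy': 244.79141073980207, 'origin': array([ 0.32114359, -0.01755192,  1.51374883]), 'orientation': array([ 0.16513989, -0.15761635, -1.55681428]), 'shot': 1}
doorway [(0.87, [0.6653, -0.0717, 0.0789]), (0.65, [0.4355, -0.4353, 0.0014])]
crossbar [(0.82, [0.6643, -0.0756, 0.1354]), (0.21, [0.7738, -0.0677, 0.0069])]
fence [(0.6, [0.5657, -0.1156, 0.0948])]
lip [(0.8, [0.6911, -0.0753, 0.0781])]
bin [(0.84, [0.7732, -0.068, 0.0056]), (0.44, [0.596, -0.1623, 0.0802])]
case [(0.95, [0.5517, -0.0295, 0.0823])]
case_center [(0.92, [0.5545, -0.0292, 0.0967])]
returns_box [(0.79, [0.6635, -0.0722, -0.0019])]
tin [(0.64, [0.5986, -0.159, 0.0803]), (0.45, [0.6618, -0.0734, 0.0798])]
cuvette_box [(0.58, [0.5049, -0.1817, 0.079]), (0.53, [0.6646, -0.0774, -0.0006])]
scene {'fx': 566.3451560969633, 'fy': 566.3451560969633, 'cx': 317.01465744159094, 'cy': 235.23124173647946, 'origin': array([1.25548669, 0.27687122, 1.08333608]), 'orientation': array([0.39465902, 0.61078185, 1.90026641]), 'shot': 2}
doorway [(0.85, [
[... 672 characters left out ...]
.0762, 0.0023])]
{'clock': 1.1, 'joint_positions': array([-1.33296605e+00,  2.12891357e-01, -3.44438686e-02,  1.32347258e+00,
       -1.08936612e-05,  1.57082148e+00]), 'joint_vel': array([ 0.00030699,  0.00135185, -0.00087229,  0.00071348, -0.000555  ,
       -0.00073205]), 'joint_efforts': array([-6.39612466e-03, -6.85965157e+01,  4.87323189e+01,  1.77433616e-03,
       -5.42665202e-04,  1.15830852e-05]), 'ee_pos': array([ 0.11778842, -0.48590382,  0.23129273]), 'eef_rot': array([ 2.46926877e+00, -1.94224275e+00, -2.47472020e-05]), 'wrist_force': array([-0.28764671, -0.06367464,  0.0065202 ]), 'wrist_torque': array([ 0.04802749, -0.03072552, -0.04671781]), 'finger_gap': 0.9990448127441972}
```

View pictures.

View pics/top0.png

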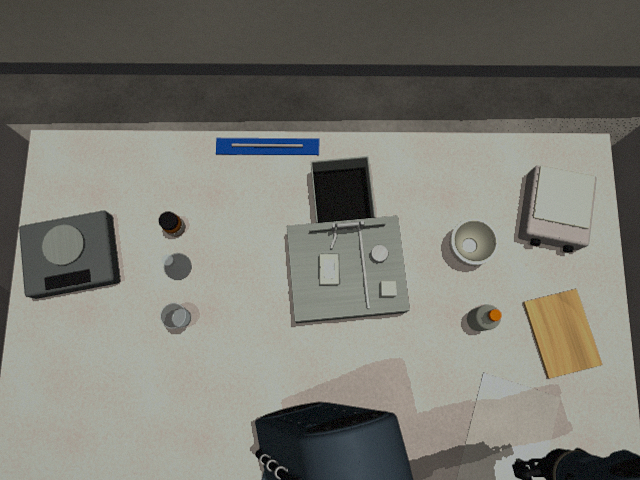

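View pics/scene0.png

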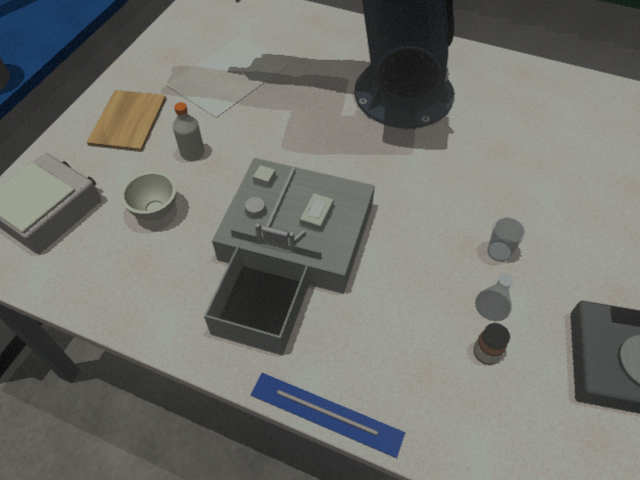

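The top view shows the deck at about (287..409, 216..322). The case is at (329,268), left of the fence line from (361,220) to (367,307). The doorway is at about (345,228), the tin at (379,254) and the cuvette box at (388,289). Next I'll enlarge this area.

Run:
```python
import cv2
a=cv2.imread('pics/top0.png')[205:330,280:415]
cv2.imwrite('pics/topz.png',cv2.resize(a,None,fx=4.4,fy=4.4,interpolation=cv2.INTER_CUBIC))
```

```text
(no output)
```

View pics/topz.png

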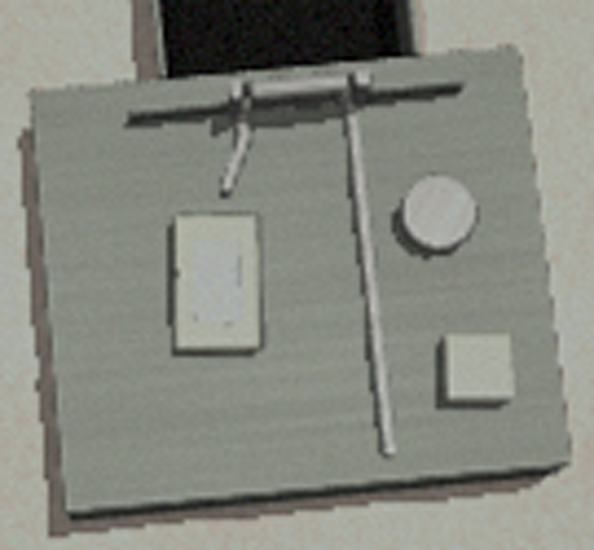

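Run:
```python
from h import *
from scipy.optimize import least_squares
import pickle
p=arm.camera('top'); pickle.dump({k:p[k] for k in p if k!='image'},open('top.pkl','wb'))
px=lambda l:[(280-.5+(x+.5)/4.4,205-.5+(y+.5)/4.4) for x,y in l]
D=px([(31,91),(519,47),(571,463),(68,515)]); C=[(26,160),(26,-140),(-230,-140),(-230,160)]
def W(q,x,y,z): c,s=np.cos(q[2]),np.sin(q[2]); return [q[0]+(c*x-s*y)/1e3,q[1]+(s*x+c*y)/1e3,z]
f=lambda q:np.concatenate([proj(p,W(q,*c,.08))-d for c,d in zip(C,D)])
r=least_squares(f,[.664,-.074,.1]); q=r.x; print('box',q,r.fun.round(1))
def inv(q,X): c,s=np.cos(q[2]),np.sin(q[2]); d=np.array(X[:2])-q[:2]; return (np.array([c*d[0]+s*d[1],-s*d[0]+c*d[1]])*1e3).round(1)
K=px([(174,214),(257,212),(262,349),(174,352)]); Q=[(40,25),(40,-25),(-40,-25),(-40,25)]
g=lambda k:np.concatenate([proj(p,W(k,*c,.106))-d for c,d in zip(Q,K)])
k=least_squares(g,[.555,-.03,0]); print('case',k.x,k.fun.round(1),'in box',inv(q,k.x),k.x[2]-q[2])
for n,pt in dict(fence_far=(350,112),fence_near=(388,452),postR=(356,75),postL=(238,88),cheekend=(226,192),tin=(439,212),cuv=(480,368)).items():
    u=px([pt])[0]; z={'postR':.144,'postL':.144,'tin':.106,'cuv':.106}.get(n,.094); print(n,inv(q,ray(p,*u,z)))
```

```text
box [ 0.66329889 -0.07987672  0.1044444 ] [-0.3  0.2  0.2 -0.4  0.7  0.4 -0.5 -0.2]
case [ 0.55238441 -0.03217374  0.02708236] [-0.2  0.3  0.1  0.4 -0.2 -0.2  0.3 -0.5] in box [-105.3   59. ] -0.07736204208982055
fence_far [ -8.6 -31.2]
fence_near [-213.3  -30.8]
postR [  1.5 -32.5]
postL [ 0.4 36.5]
cheekend [-50.2  47.8]
tin [-76.7 -75.7]
cuv [-171.   -88.5]
```

```bash
cat >> h.py <<'E'
Q=np.array([.6633,-.0785,.1045])
def W(x,y,z,q=Q):
    c,s=np.cos(q[2]),np.sin(q[2]); return np.array([q[0]+(c*x-s*y)/1e3,q[1]+(s*x+c*y)/1e3,z])
def inbox(X,q=Q):
    c,s=np.cos(q[2]),np.sin(q[2]); d=np.array(X[:2])-q[:2]; return (np.array([c*d[0]+s*d[1],-s*d[0]+c*d[1]])*1e3).round(1)
def go(x,y,z):
    o=arm.observe(); M=rot(o['eef_rot']); d=M.T@(W(x,y,z)-o['ee_pos'])
    print('box now',inbox(o['ee_pos']),'z',o['ee_pos'][2].round(4),'tool shift mm',(d*1e3).round(1),'units',(d/.03).round(2))
    c=np.array([np.cos(Q[2]),np.sin(Q[2]),0]); t=M.T@c; a=np.degrees(np.arctan2(t[1],t[0])); print('box +x in tool',t.round(3),'deg',a.round(2),'gap',o['finger_gap'],'t',o['clock'],'F',o['wrist_force'].round(1))
E
python3 - <<'E'
from h import *
go(-105,125,.2)
E
```

```text
box now [-585.  -348.3] z 0.2313 tool shift mm [-405.3 -538.7   31.3] units [-13.51 -17.96   1.04]
box +x in tool [ 0.133 -0.991  0.   ] deg -82.36 gap 1.0017232131405318 t 1.15 F [1.  0.5 0.2]
```

>>> carry_out(
  targets=[
    [-1,[0,0,0],[0,0,1]],
    [-1,[0,0,0],[0,0,0.53]],
    [-1,[-0.8,-0.8,0],[0,0,0]],
    [-1,[-0.8,-0.8,0],[0,0,0]],
    [-1,[-0.8,-0.8,0],[0,0,0]],
    [-1,[-0.8,-0.8,0],[0,0,0]],
    [-1,[-0.8,-0.8,0],[0,0,0]],
    [-1,[-0.8,-0.8,0],[0,0,0]],
  ],
)

```text
clock: 1.82
ee_pos: [0.2466, -0.3264, 0.2314]
eef_rot: [2.334, -2.103, 0.001]
wrist_force: [0.9, -0.0, 0.5]
finger_gap: 0.001
```

>>> carry_out(
  targets=[
    [-1,[-0.8,-0.8,0],[0,0,0]],
    [-1,[-0.8,-0.8,0],[0,0,0]],
    [-1,[-0.8,-0.8,0],[0,0,0]],
    [-1,[-0.8,-0.8,0],[0,0,0]],
    [-1,[-0.8,-0.8,0],[0,0,0]],
    [-1,[-0.8,-0.8,0],[0,0,0]],
    [-1,[-0.8,-0.8,0],[0,0,0]],
    [-1,[0,0,0],[0,0,0]],
  ],
)

```text
clock: 2.48
ee_pos: [0.3982, -0.1394, 0.2312]
eef_rot: [-2.338, 2.097, 0.0]
wrist_force: [-1.5, -0.9, -1.2]
finger_gap: 0.003
```

Run:
```python
from h import *
go(-105,125,.2)
```

```text
box now [-270.   -32.9] z 0.2312 tool shift mm [-157.2 -165.6   31.5] units [-5.24 -5.52  1.05]
box +x in tool [ 0.004 -1.     0.001] deg -89.77 gap 0.0033348817348863857 t 2.4833 F [-1.5 -0.9 -1.2]
```

>>> carry_out(
  targets=[
    [-1,[-0.75,-0.79,0],[0,0,0]],
    [-1,[-0.75,-0.79,0],[0,0,0]],
    [-1,[-0.75,-0.79,0],[0,0,0]],
    [-1,[-0.75,-0.79,0],[0,0,0]],
    [-1,[-0.75,-0.79,0],[0,0,0]],
    [-1,[-0.75,-0.79,0.5],[0,0,0]],
    [-1,[-0.75,-0.79,0.5],[0,0,0]],
    [-1,[0,0,0],[0,0,0]],
  ],
)

```text
clock: 3.15
ee_pos: [0.5457, 0.0342, 0.198]
eef_rot: [2.336, -2.098, -0.004]
wrist_force: [0.5, -0.1, -0.7]
finger_gap: -0.001
```

Run:
```python
from h import *
go(-105,125,.09)
p=arm.camera('wrist'); save(p,'w1')
t=arm.camera('top'); save(t,'t1')
a=t['image'][205:330,280:415,::-1]
cv2.imwrite('pics/t1z.png',cv2.resize(a,None,fx=4.4,fy=4.4,interpolation=cv2.INTER_CUBIC))
```

```text
box now [-105.2  124.4] z 0.198 tool shift mm [ -0.5  -0.5 108. ] units [-0.02 -0.02  3.6 ]
box +x in tool [ 0.003 -1.    -0.003] deg -89.85 gap -0.0014204737936641607 t 3.15 F [ 0.5 -0.1 -0.7]
```

View pics/w1.png

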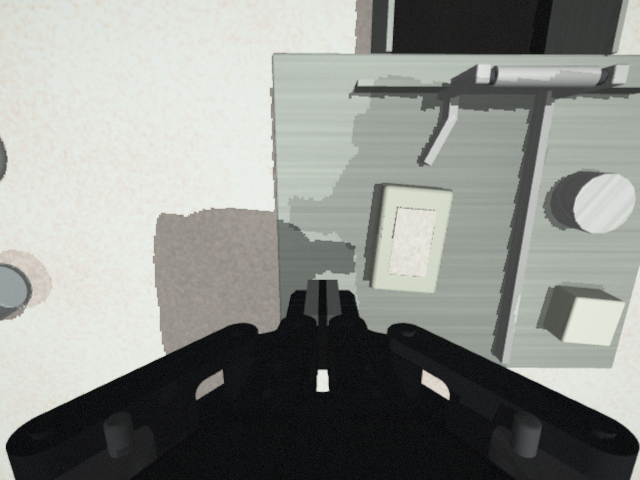

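View pics/t1z.png

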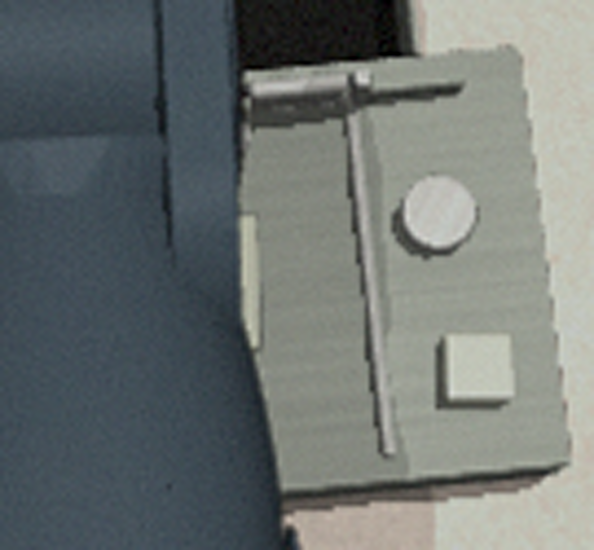

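The wrist view shows the shut fingertips at (322,285), left of the case (374–452, 185–292). The deck edge is at x=275, with the fence to the right at (505–545, 95–365). I'll use this view to check the box and case poses.

Run:
```python
from h import *
p=arm.camera('wrist')
for n,pt,z in [('deck FL',(273,53),.08),('postL',(483,74),.144),('postR',(622,74),.144),('fence far',(545,97),.094),('fence near',(501,362),.094),('cheek end',(427,162),.094),('c FL',(380,185),.106),('c FR',(452,189),.106),('c RR',(435,292),.106),('c RL',(374,287),.106),('tin',(604,202),.106)]:
    print(n,inbox(ray(p,*pt,z)))
for l in ['case','doorway','fence']: print(l,[(x['p'],inbox(x['centre']),np.round(x['centre'][2],3)) for x in arm.place_of(p,l)[:2]])
```

```text
deck FL [ 26.3 157. ]
postL [-0.1 34.5]
postR [  0.  -41.3]
fence far [ -4.4 -32.4]
fence near [-215.6  -32. ]
cheek end [-48.4  45.7]
c FL [-63.8  81.2]
c FR [-66.5  30.2]
c RR [-145.3   35.1]
c RL [-141.3   82.2]
tin [-75.6 -79.5]
case [(0.79, array([-106.5,   56.4]), np.float64(0.083)), (0.25, array([-171.7,  -86.7]), np.float64(0.081))]
doorway [(0.86, array([1.3, 0.3]), np.float64(0.083)), (0.23, array([-109.3,  -28.2]), np.float64(0.096))]
fence [(0.69, array([-106.8,  -28.8]), np.float64(0.096))]
```

>>> carry_out(
  targets=[
    [-1,[0,0,0.9],[0,0,0]],
    [-1,[0,0,0.9],[0,0,0]],
    [-1,[0,0,0.9],[0,0,0]],
    [-1,[0,0,0.6],[0,0,0]],
    [-1,[0,0,0.2],[0,0,0]],
    [-1,[0.3,0,0],[0,0,0]],
    [-1,[0.3,0,0],[0,0,0]],
    [-1,[0,0,0],[0,0,0]],
  ],
)

```text
clock: 4.12
ee_pos: [0.5472, 0.0109, 0.098]
eef_rot: [-2.332, 2.104, -0.003]
wrist_force: [0.3, -1.4, 0.0]
finger_gap: -0.0
```

Run:
```python
from h import *
go(-105,36,.09)
```

```text
box now [-106.2  101. ] z 0.098 tool shift mm [65.  -1.3  8. ] units [ 2.17 -0.04  0.27]
box +x in tool [-0.002 -1.     0.002] deg -90.1 gap -0.00031425307018069276 t 4.1167 F [ 0.3 -1.4  0. ]
```

>>> carry_out(
  targets=[
    [-1,[0,0,0.25],[0,0,0]],
    [-1,[0.25,0,0],[0,0,0]],
    [-1,[0.25,0,0],[0,0,0]],
    [-1,[0.25,0,0],[0,0,0]],
    [-1,[0.25,0,0],[0,0,0]],
    [-1,[0.25,0,0],[0,0,0]],
    [-1,[0.25,0,0],[0,0,0]],
    [-1,[0.25,0,0],[0,0,0]],
  ],
)

```text
clock: 4.78
ee_pos: [0.5517, -0.0402, 0.0889]
eef_rot: [-2.334, 2.103, -0.0]
wrist_force: [0.1, 0.6, 1.4]
finger_gap: -0.002
```

Run:
```python
from h import *
go(-105,36,.09)
p=arm.camera('wrist'); save(p,'w2')
```

```text
box now [-107.    49.8] z 0.0889 tool shift mm [13.8 -2.  -1.1] units [ 0.46 -0.07 -0.04]
box +x in tool [-0. -1.  0.] deg -90.02 gap -0.001984295103043557 t 4.7833 F [0.1 0.6 1.4]
```

View pics/w2.png

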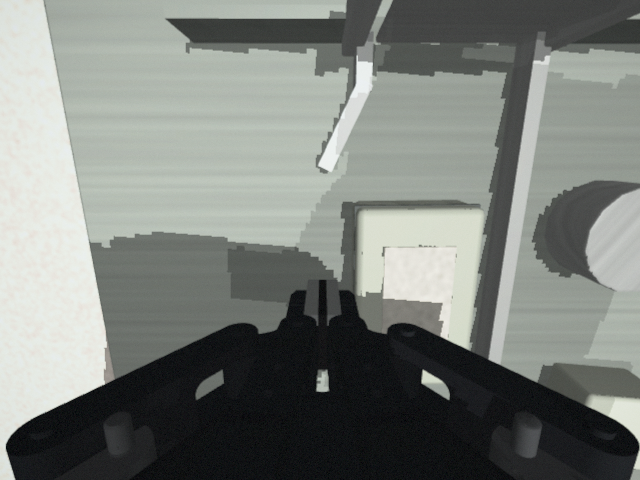

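The case is against the right side of the fingers, with its front edge level at row 205. There is still a small gap between its right edge (484) and the fence's shaded face (~500). I'll continue slowly.

>>> carry_out(
  targets=[
    [-1,[0.12,0,0],[0,0,0]],
    [-1,[0.12,0,0],[0,0,0]],
    [-1,[0.12,0,0],[0,0,0]],
    [-1,[0,0,0],[0,0,0]],
  ],
)

```text
clock: 5.17
ee_pos: [0.5527, -0.0506, 0.0888]
eef_rot: [2.334, -2.103, 0.0]
wrist_force: [0.1, -0.4, -0.5]
finger_gap: -0.002
```

Run:
```python
from h import *
go(-105,36,.09)
p=arm.camera('wrist'); save(p,'w3')
```

```text
box now [-107.1   39.3] z 0.0888 tool shift mm [ 3.3 -2.1 -1.2] units [ 0.11 -0.07 -0.04]
box +x in tool [-0. -1. -0.] deg -90.03 gap -0.0015648495473484004 t 5.1667 F [ 0.1 -0.4 -0.5]
```

View pics/w3.png

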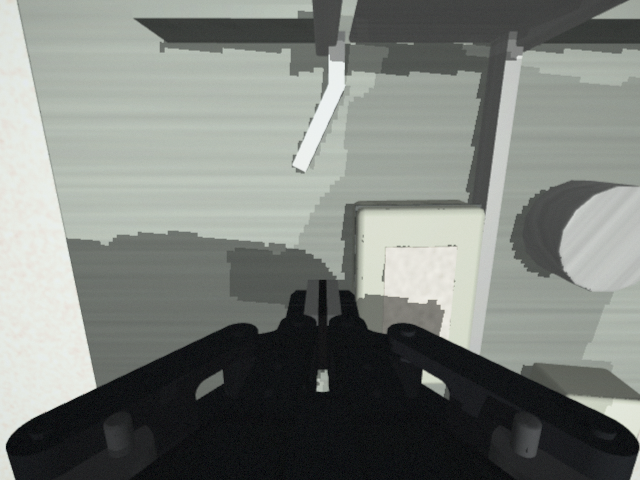

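The case's right edge (484) now overlaps the fence's face, so it is nearly in contact. I'll take small steps and watch the force.

>>> carry_out(
  targets=[
    [-1,[0.07,0,0],[0,0,0]],
    [-1,[0.03,0,0],[0,0,0]],
    [-1,[0,0,0],[0,0,0]],
  ],
)

```text
clock: 5.47
ee_pos: [0.553, -0.0531, 0.0888]
eef_rot: [2.334, -2.103, -0.0]
wrist_force: [-0.7, -0.1, -0.3]
finger_gap: -0.0
```

>>> carry_out(
  targets=[
    [-1,[0.05,0,0],[0,0,0]],
    [-1,[0,0,0],[0,0,0]],
  ],
)

```text
clock: 5.63
ee_pos: [0.5532, -0.0546, 0.0888]
eef_rot: [-2.334, 2.103, -0.0]
wrist_force: [-0.1, 0.6, -1.0]
finger_gap: -0.002
```

>>> carry_out(
  targets=[
    [-1,[0.07,0,0],[0,0,0]],
    [-1,[0,0,0],[0,0,0]],
  ],
)

```text
clock: 5.8
ee_pos: [0.5535, -0.0553, 0.0889]
eef_rot: [-2.333, 2.1, 0.003]
wrist_force: [-0.2, 12.2, 2.6]
finger_gap: -0.0
```

>>> carry_out(
  targets=[
    [-1,[0.07,0,0],[0,0,0]],
    [-1,[0,0,0],[0,0,0]],
  ],
)

```text
clock: 5.97
ee_pos: [0.5535, -0.0555, 0.089]
eef_rot: [-2.333, 2.097, 0.007]
wrist_force: [-2.7, 26.5, 6.3]
finger_gap: 0.0
```

Run:
```python
from h import *
go(-105,36,.09)
p=arm.camera('wrist'); save(p,'w4')
```

```text
box now [-106.8   34.3] z 0.089 tool shift mm [-1.7 -1.8 -1. ] units [-0.06 -0.06 -0.03]
box +x in tool [ 0.002 -1.     0.001] deg -89.88 gap 0.00047102331877954545 t 5.9667 F [-2.7 26.5  6.3]
```

View pics/w4.png

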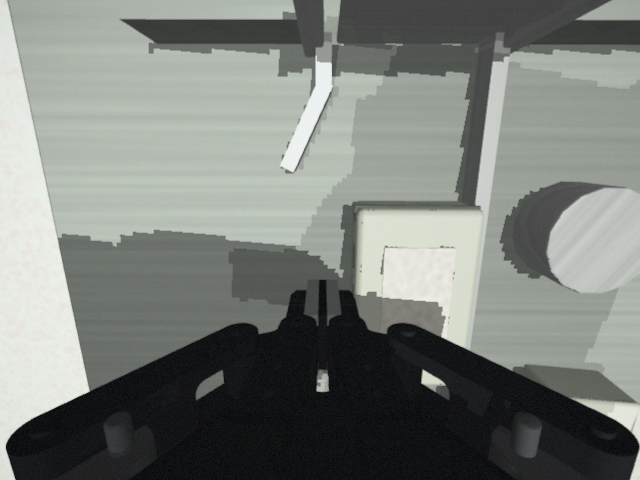

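The force is 26 N and the fingers are at box y=34.3, where 34.5 was predicted for flush contact. The case is square on the fence. I'll back off and go around behind it.

>>> carry_out(
  targets=[
    [-1,[-0.4,0,0],[0,0,0]],
    [-1,[-0.9,0,0],[0,0,0]],
    [-1,[0,0.7,0],[0,0,0]],
    [-1,[0,0.7,0],[0,0,0]],
    [-1,[0,0.7,0],[0,0,0]],
    [-1,[0,0.5,0],[0,0,0]],
    [-1,[0,0,0],[0,0,0]],
  ],
)

```text
clock: 6.6
ee_pos: [0.4693, -0.0282, 0.0888]
eef_rot: [2.333, -2.102, -0.001]
wrist_force: [0.3, 0.9, 0.6]
finger_gap: 0.002
```

Run:
```python
from h import *
go(-185,-5,.09)
p=arm.camera('wrist'); save(p,'w5')
```

```text
box now [-187.7   70.3] z 0.0888 tool shift mm [75.3 -2.7 -1.2] units [ 2.51 -0.09 -0.04]
box +x in tool [-0.    -1.    -0.001] deg -90.03 gap 0.0023831636055155073 t 6.6 F [0.3 0.9 0.6]
```

View pics/w5.png

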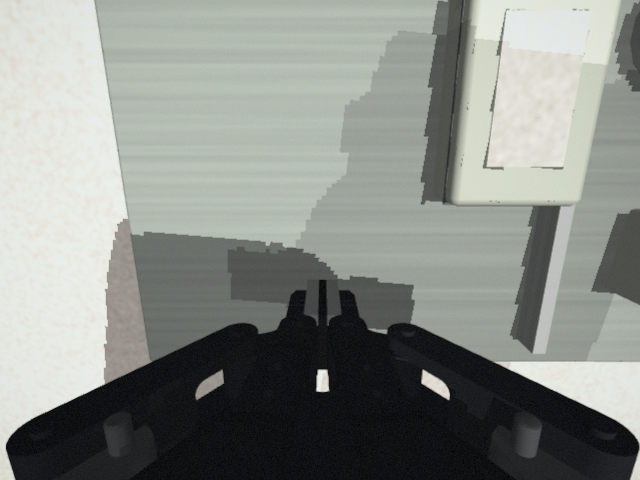

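The case lies along the fence with its rear edge at row 205. The fingers (row 285) are clear behind it. I'll move in line with it at y=-5.

>>> carry_out(
  targets=[
    [-1,[0.7,0,0],[0,0,0]],
    [-1,[0.7,0,0],[0,0,0]],
    [-1,[0.7,0,0],[0,0,0]],
    [-1,[0.4,0,0],[0,0,0]],
    [-1,[0,-0.2,0],[0,0,0]],
    [-1,[0,-0.3,0],[0,0,0]],
    [-1,[0,0,0],[0,0,0]],
  ],
)

```text
clock: 7.23
ee_pos: [0.4965, -0.1004, 0.0888]
eef_rot: [-2.334, 2.102, -0.001]
wrist_force: [0.5, 0.2, 0.2]
finger_gap: 0.002
```

Run:
```python
from h import *
go(-10,-5,.09)
p=arm.camera('wrist'); save(p,'w6')
```

```text
box now [-168.1   -4.4] z 0.0888 tool shift mm [   0.6 -158.1   -1.1] units [ 0.02 -5.27 -0.04]
box +x in tool [ 0.    -1.     0.001] deg -90.0 gap 0.0020173508934785045 t 7.2333 F [0.5 0.2 0.2]
```

View pics/w6.png

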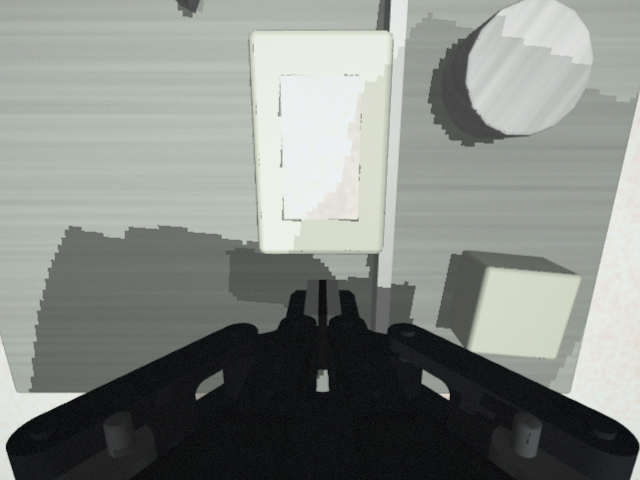

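The fingers (column 322) are centred behind the case (260–382), which lies flush along the fence. Pushing now.

>>> carry_out(
  targets=[
    [-1,[0,-0.2,0],[0,0,0]],
    [-1,[0,-0.25,0],[0,0,0]],
    [-1,[0,-0.25,0],[0,0,0]],
    [-1,[0,-0.25,0],[0,0,0]],
    [-1,[0,-0.25,0],[0,0,0]],
    [-1,[0,-0.25,0],[0,0,0]],
    [-1,[0,-0.25,0],[0,0,0]],
    [-1,[0,-0.25,0],[0,0,0]],
  ],
)

```text
clock: 7.95
ee_pos: [0.5536, -0.0949, 0.0887]
eef_rot: [2.334, -2.103, -0.0]
wrist_force: [-1.2, 0.5, -0.3]
finger_gap: -0.0
```

Run:
```python
from h import *
go(-10,-5,.09)
p=arm.camera('wrist'); save(p,'w7')
```

```text
box now [-110.8   -4.9] z 0.0887 tool shift mm [ 1.000e-01 -1.008e+02 -1.300e+00] units [ 0.   -3.36 -0.04]
box +x in tool [-0. -1. -0.] deg -90.01 gap -0.0002179167643933369 t 7.95 F [-1.2  0.5 -0.3]
```

View pics/w7.png

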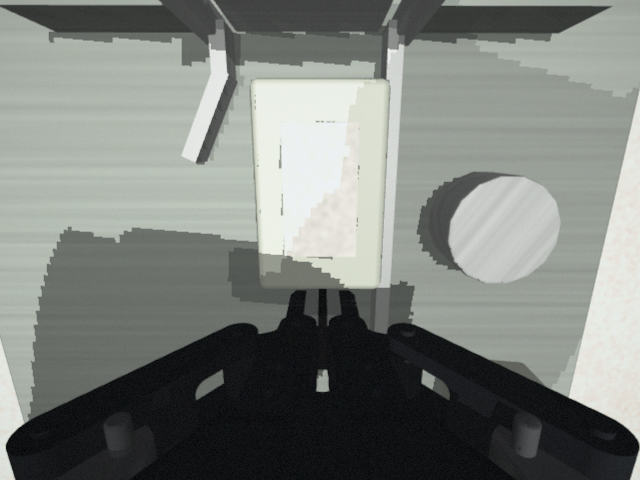

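The case is tracking straight along the fence, with its front edge (row 80) just inside the cheek. I'll keep pushing through the flap.

>>> carry_out(
  targets=[
    [-1,[0,-0.25,0],[0,0,0]],
    [-1,[0,-0.25,0],[0,0,0]],
    [-1,[0,-0.25,0],[0,0,0]],
    [-1,[0,-0.25,0],[0,0,0]],
    [-1,[0,-0.25,0],[0,0,0]],
    [-1,[0,-0.25,0],[0,0,0]],
    [-1,[0,-0.25,0],[0,0,0]],
    [-1,[0,-0.25,0],[0,0,0]],
  ],
)

```text
clock: 8.67
ee_pos: [0.6133, -0.0887, 0.0888]
eef_rot: [2.334, -2.103, -0.0]
wrist_force: [-1.6, 0.0, 0.2]
finger_gap: -0.001
```

Run:
```python
from h import *
go(-10,-5,.09)
p=arm.camera('wrist'); save(p,'w8')
```

```text
box now [-50.8  -4.9] z 0.0888 tool shift mm [  0.1 -40.8  -1.2] units [ 0.   -1.36 -0.04]
box +x in tool [-0. -1. -0.] deg -90.01 gap -0.000615565670039651 t 8.6667 F [-1.6  0.   0.2]
```

View pics/w8.png

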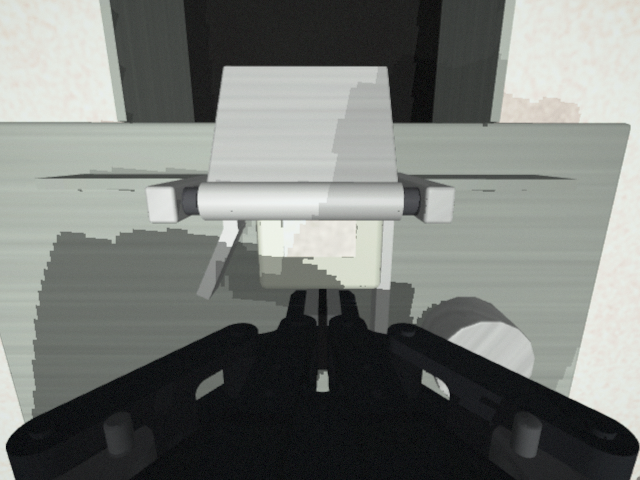

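The flap is lifted and rests on the case (flap edge at row 66, case rear at row 288). I'll push the last stretch slowly.

>>> carry_out(
  targets=[
    [-1,[0,-0.2,0],[0,0,0]],
    [-1,[0,-0.2,0],[0,0,0]],
    [-1,[0,-0.2,0],[0,0,0]],
    [-1,[0,-0.15,0],[0,0,0]],
    [-1,[0,-0.1,0],[0,0,0]],
    [-1,[0,0,0],[0,0,0]],
  ],
)

```text
clock: 9.22
ee_pos: [0.6385, -0.086, 0.0887]
eef_rot: [-2.334, 2.102, -0.0]
wrist_force: [1.4, 1.0, -0.1]
finger_gap: 0.002
```

Run:
```python
from h import *
go(-10,-5,.09)
p=arm.camera('wrist'); save(p,'w9')
```

```text
box now [-25.5  -4.9] z 0.0887 tool shift mm [  0.1 -15.5  -1.3] units [ 0.   -0.52 -0.04]
box +x in tool [-0. -1.  0.] deg -90.01 gap 0.0016221673186283057 t 9.2167 F [ 1.4  1.  -0.1]
```

View pics/w9.png

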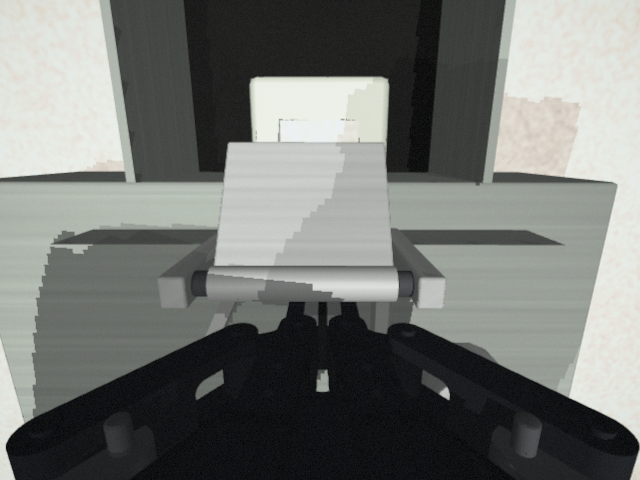

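The case now overhangs the lip (front at row 78) and the flap still rests on it. It's close to tipping, so I'll nudge it forward.

>>> carry_out(
  targets=[
    [-1,[0,-0.1,0],[0,0,0]],
    [-1,[0,-0.1,0],[0,0,0]],
    [-1,[0,0,0],[0,0,0]],
    [-1,[0,0,0],[0,0,0]],
  ],
)

```text
clock: 9.6
ee_pos: [0.644, -0.0855, 0.0888]
eef_rot: [-2.334, 2.103, -0.0]
wrist_force: [0.1, 0.5, 0.4]
finger_gap: 0.004
```

Run:
```python
from h import *
go(-10,-5,.09)
p=arm.camera('wrist'); save(p,'w10')
```

```text
box now [-19.9  -4.9] z 0.0888 tool shift mm [ 0.1 -9.9 -1.2] units [ 0.   -0.33 -0.04]
box +x in tool [-0. -1.  0.] deg -90.01 gap 0.004474700542524259 t 9.6 F [0.1 0.5 0.4]
```

View pics/w10.png

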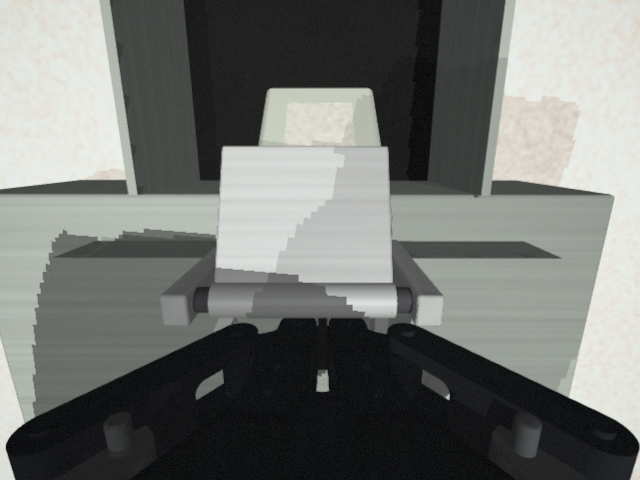

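The case has started to tip: its nose is down and its tail holds the flap up. I'll wait briefly to see whether it is still moving.

>>> carry_out(
  targets=[
    [-1,[0,0,0],[0,0,0]],
    [-1,[0,0,0],[0,0,0]],
    [-1,[0,0,0],[0,0,0]],
  ],
)

```text
clock: 9.9
ee_pos: [0.6438, -0.0855, 0.0889]
eef_rot: [-2.334, 2.103, -0.0]
wrist_force: [-0.7, 1.1, -0.3]
finger_gap: -0.002
```

Run:
```python
from h import *
p=arm.camera('wrist'); save(p,'w11')
s=arm.camera('scene'); save(s,'s11'); a=s['image'][150:360,190:400,::-1]
b=cv2.resize(a,(560,560),interpolation=cv2.INTER_CUBIC); cv2.imwrite('pics/s11z.png',b)
```

```text
(no output)
```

View pics/w11.png

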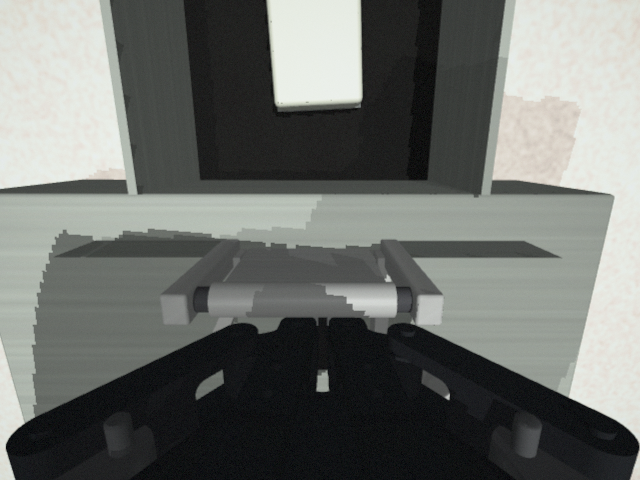

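View pics/s11z.png

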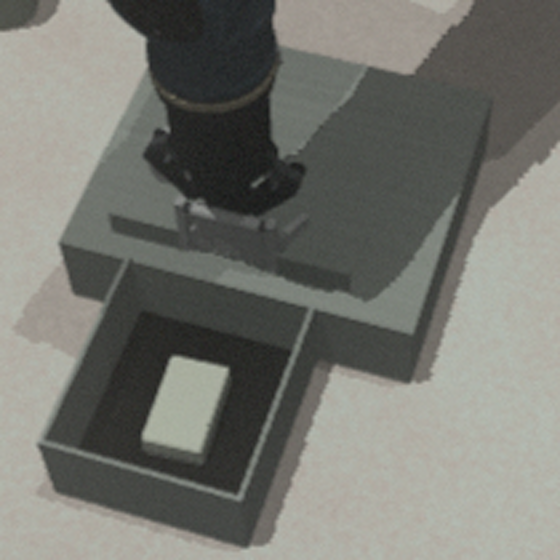

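The case is now lying in the bin and the flap hangs down. I'll draw the fingers straight back, then raise them.

>>> carry_out(
  targets=[
    [-1,[0,0.3,0],[0,0,0]],
    [-1,[0,0.6,0],[0,0,0]],
    [-1,[0,0.8,0],[0,0,0]],
    [-1,[0,0.8,0],[0,0,0]],
    [-1,[0,0,-0.8],[0,0,0]],
    [-1,[0,0,-0.9],[0,0,0]],
    [-1,[0,0,-0.9],[0,0,0]],
    [-1,[0,0,0],[0,0,0]],
  ],
)

```text
clock: 10.67
ee_pos: [0.5712, -0.0937, 0.172]
eef_rot: [-2.331, 2.1, -0.009]
wrist_force: [0.5, 0.2, 0.5]
finger_gap: 0.003
```

>>> carry_out(
  targets=[
    [-1,[0,0.8,-0.5],[0,0,0]],
    [-1,[0,0.8,-0.5],[0,0,0]],
    [-1,[0,0.8,0],[0,0,0]],
    [-1,[0,0.8,0],[0,0,0]],
    [-1,[0,0,0],[0,0,0]],
    [-1,[0,0,0],[0,0,0]],
    [-1,[0,0,0],[0,0,0]],
    [-1,[0,0,0],[0,0,0]],
  ],
)

```text
clock: 11.33
ee_pos: [0.4745, -0.1032, 0.1967]
eef_rot: [-2.334, 2.102, -0.0]
wrist_force: [0.5, -0.2, 0.1]
finger_gap: -0.0
```

Run:
```python
from h import *
go(-10,-5,.09)
p=arm.camera('scene'); save(p,'s12'); a=p['image'][150:360,190:400,::-1]
b=cv2.resize(a,(560,560),interpolation=cv2.INTER_CUBIC); cv2.imwrite('pics/s12z.png',b)
for l in ['case_center','tin','cuvette_box']:
    r=arm.place_of(p,l)[:2]; print(l,[(x['p'],inbox(x['centre']),np.round(x['centre'],3)) for x in r])
w=arm.camera('wrist'); save(w,'w12')
```

```text
box now [-190.4   -4.9] z 0.1967 tool shift mm [ 1.000e-01 -1.804e+02  1.067e+02] units [ 0.   -6.01  3.56]
box +x in tool [ 0. -1.  0.] deg -90.0 gap -0.00045299261519381027 t 11.3333 F [ 0.5 -0.2  0.1]
case_center [(0.67, array([113.4,   3.5]), array([ 0.776, -0.063,  0.018]))]
tin [(0.73, array([-74.8, -74. ]), array([ 0.597, -0.16 ,  0.081]))]
cuvette_box [(0.75, array([-170.1,  -88.5]), array([ 0.503, -0.184,  0.081]))]
```

View pics/s12z.png

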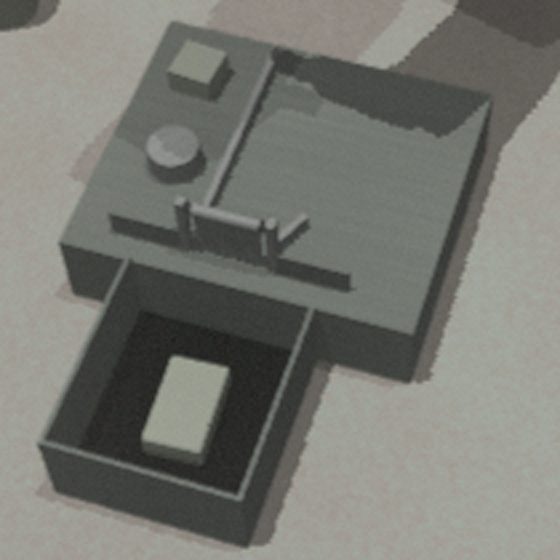

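View pics/w12.png

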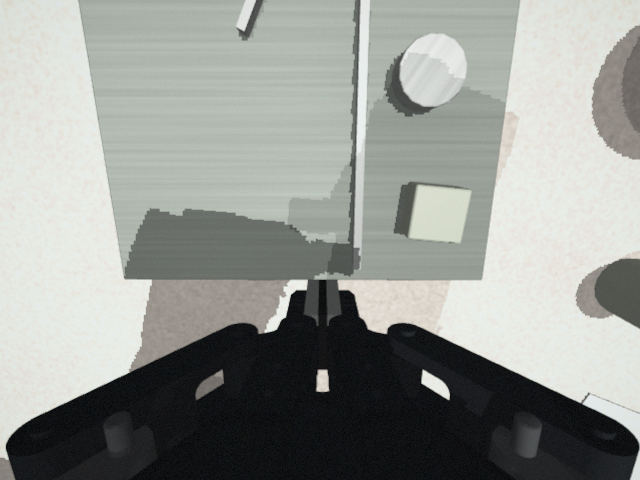

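The case lies flat in the bin at box (113, 3.5) mm, the flap hangs plumb under the bar, and the tin and cuvette box haven't moved. I'll let it settle briefly, then hand in.

>>> carry_out(
  targets=[
    [-1,[0,0,0],[0,0,0]],
    [-1,[0,0,0],[0,0,0]],
    [-1,[0,0,0],[0,0,0]],
    [-1,[0,0,0],[0,0,0]],
    [-1,[0,0,0],[0,0,0]],
    [-1,[0,0,0],[0,0,0]],
    [-1,[0,0,0],[0,0,0]],
    [-1,[0,0,0],[0,0,0]],
  ],
)

```text
clock: 12.25
ee_pos: [0.4738, -0.1033, 0.1968]
eef_rot: [-2.334, 2.103, -0.0]
wrist_force: [0.0, -0.9, 0.6]
finger_gap: 0.0
```

>>> carry_out(
  targets=[
    [-1,[0,0,0],[0,0,0]],
    [-1,[0,0,0],[0,0,0]],
    [-1,[0,0,0],[0,0,0]],
    [-1,[0,0,0],[0,0,0]],
    [-1,[0,0,0],[0,0,0]],
    [-1,[0,0,0],[0,0,0]],
    [-1,[0,0,0],[0,0,0]],
    [-1,[0,0,0],[0,0,0]],
  ],
)

```text
clock: 12.92
ee_pos: [0.4738, -0.1033, 0.1968]
eef_rot: [2.334, -2.103, 0.0]
wrist_force: [0.2, -0.4, 1.3]
finger_gap: 0.003
```

Run:
```python
from h import *
old=cv2.imread('pics/s12.png')[:,:,::-1].astype(int)
p=arm.camera('scene'); print('max change in flap/bin area',abs(p['image'].astype(int)-old)[215:350,205:320].mean())
print(arm.sign_off())
```

```text
max change in flap/bin area 2.1209876543209876
the job is handed in; nothing more can be done
None
```

The case is in the returns bin with the flap shut, and I handed the job in at about 13 s of the 51 s allowed. With the fingers shut, I slid the case sideways until it lay flush on the fence, at about 26 N. I then pushed it from behind along the fence and through the flap until it tipped into the bin, and drew the fingers back and up.

**Last checks:**
- **Case:** it lies flat in the bin at box x ≈ 113 mm, y ≈ 4 mm, with its middle 18 mm above the bench.
- **Flap:** it hangs plumb in the picture. I judged this by eye, because the joint angle can't be read directly. The flap and bin area barely changed between the last two pictures, about 1.5 s apart (mean difference about 2 grey levels), so everything was at rest.
- **Tin and small box:** their positions agree with the first measurement to within about 2 mm.
- **Bench items:** I did not re-measure these. The arm passed well above them.
- **Robot:** it stands clear of everything, with the wrist force near zero.

**Disagreement:** the trained networks and my own fit of the deck corners differed by 2–6 mm on the box's sideways position. I took a value between them, and the fence contact then came within 0.2 mm of where it predicted.

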